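# Dock the vial carriage against the magnet

### The arm

A 7-joint arm with a two-finger parallel gripper is mounted at the origin on the work surface. World frame = base frame: x ahead of the robot, y to its left, z up, the work surface at z = 0. Lengths are in m, angles in degrees, forces in N, time in s.
With the tool pointing down it reaches from about 0.425 to 0.875 m from the base axis. Payload 4.7 kg.
Tool frame: the origin (TCP) lies midway between the tips of the shut fingers; the grasp point (between the pads) lies 19 mm behind it (env.grip_depth is the distance from the TCP to the grasp point, in m); z points along the fingers, y is the line along which they close (so a half turn about z gives the same grasp; the last joint's range is limited). The gripper opens to 87 mm and grips with 3 to 60 N. Pads are 19 mm wide; open, the fingers measure 117 mm over their backs; the gripper's body (75 mm by 190 mm) begins 51 mm behind the grasp point.
Start: joints at [71.625, 18.392, -4.016, 83.108, 1.295, 78.541, -3.26], TCP at [0.214, -0.614, 0.223] pointing down, gripper open.
Joint ranges: [-163.93, 163.93], [-17.29, 119.83], [-79.2, 71.16], [3.27, 140.29], [-89.18, 269.18], [5.43, 117.66], [-154.24, 154.24]. Speed limits (degrees/s): [147.25, 147.25, 180, 180, 180, 180, 180].

### API

Orientations are given as [roll, pitch, yaw] about the fixed x, y, z axes, in that order (R = Rz(yaw) Ry(pitch) Rx(roll)).
In Python, from cell import get_obs, optics, env, nets gives the robot as it stands.
- The arm moves only by the shell command python3 -m creep 'ROWS' [FORCE]. ROWS is JSON, a list of rows, each an object of numbers: "wx", "wy", "wz": the turn, a rotation vector about the tool's x, y, z in degrees; "tx", "ty", "tz": the shift along the tool's x, y, z in mm; "gripper": the opening, from -1 (shut) to 1 (fully open). A call has 1 to 5 rows; each row is the pose to reach, as a shift and turn from the pose commanded when the call began, along the tool's axes at that moment; what a row does not reach only later rows make up. A row lasts 1/12 s, in which the tool goes at most 41.7 mm and 7.16 degrees, less where a joint would pass 70% of its speed; a pose out of reach is approached as far as the arm can. A call with a gripper value outside its range is refused whole. The fingers move at their own pace and stop on an object; FORCE is the grip in N (left out, the last holds). Time passes only in rows, so rows that repeat a pose let the fingers close. It gives the time, the measured TCP pose, the force, the opening and the grip force at its end, in the units of the state.
- get_obs(): the state, without advancing time (a new reading comes with each control period).
- optics.read_camera(name): name is "side" or "top" or "wrist"; returns (picture, depth): 400x640x3 uint8, red, green, blue; 400x640 float32, m along the optical axis (not along the pixel's ray), 0 where there is no reading.
- optics.camera_info(name): a dict with "fovy" (degrees; the focal length in pixels is half the picture's height over the tangent of half this angle, whatever the lens; pixels are square), "cx", "cy" (the principal point, pixels), "R" (3x3) and "t" (3): a world point X has camera coordinates R X + t; the wrist camera has in their place "tool_from_camera" (4x4, takes a point from camera to tool coordinates, whose origin is the TCP and whose axes are the flange's). Camera axes: x right, y down, z forward; pixel columns grow to the right and rows downward; lengths in m; the calibration is good to about 2 mm. A picture is of the moment at which its call begins: read the wrist's pose just before it. camera_info takes no time and is no camera call.
- env.sign_off(): hands the job in; it is judged then, once.
Trained networks look in the newest picture that a camera, given by its name, has taken for a name from the list of things; names that differ only in an ending like _2 or _b are one class to them, and where a whole thing is asked for, a point or a joint stands for the part that bears it (a point fixed in the world has none). Each returns a list of dicts, best first, with "confidence" (0 to 1); they miss things now and then, are a little off and sometimes report something else, mostly with a low value. They report only what shows in the picture. A call takes as long as a camera call. They do not tell look-alikes from the thing itself.
- nets.look_for(query, camera): "point" ([x, y, z] in m, in world coordinates, good to about 4 mm: the middle of the surface that is visible of it).
- nets.place_of(query, camera): "point" ([x, y, z] in m, in world coordinates, good to about 4 mm: a listed point, or the origin of a listed thing).
The state is a dict: "time_s": time; "qpos": joint angles; "joint_velocities": joint speeds; "effort": joint torques, N m; "tool_pos": TCP position; "tool_rot": TCP orientation; "force": force on the tool from outside, world axes, zero at the start; "wrist_torque": the same for the moment, N m; "grip_width": finger opening in m; "grasp_force": force on a finger pad.
Only numpy, scipy, OpenCV 4.12 (cv2) and the standard library are available. Lean on these libraries where they do the work, as an engineer would, in place of code of your own. Each camera call takes 0.05 s, during which the arm holds its last target. There are 200 camera calls.

### The job

Press down the locking button on the vial carriage of the bead separator and, keeping it held down all the way, slide the carriage along its rail until it is right up against the magnet block; then let go so that the button springs back up and locks the carriage there. Only press and push: lift nothing, leave the two vials standing in the carriage, and leave everything else on the bench where it is.

Things in the scene. Friction and masses are not known exactly. Their poses are not given: they have to be found in the camera images.
- separator: bead separator fixed to the bench: white base plate 320 x 120 mm, 12 mm thick, aluminium rail 30 mm wide along its middle up to 30 mm high. Origin on the bench on the rail's centre line; +x along the rail in the direction the carriage slides (to the magnet block), z up. A dark steel keeper bracket stands on the +y side: x -60 to -20 mm, y 35 to 60 mm, 66 mm high
- carriage (a joint): how far the white vial carriage has slid along the separator's +x, m: 0 at the start (locked, under 2 mm play), 0.06 to 0.11 when it meets the magnet block. 120 x 66 mm, middle at separator x = -60 mm at the start; sliding takes about 1.5 N. Two vials stand in wells at its rear (-x), tops 102 mm above the bench; at its front (+x) is a tower 60 mm wide holding the button
- button (a joint): how far the locking button is pressed, m: 0 up, 0.010 fully down. Spring: 2.4 N to start, 6.4 N fully down. Its tongue locks the carriage while up; the carriage slides only with it more than 0.004 down, both on leaving the start and on passing the catch at the magnet block; aim for 0.006 to 0.008
- button_top (a point): centre of the button's flat top, a grey ribbed square, 40 mm along the rail by 47 mm across, facing up; moves with the button; 92 mm above the bench when up; x axis along the rail to the magnet block. Fixed cheeks stand beside it, 26 to 30 mm off its centre line, level with the raised button; open at the rear (-x)
- push_wall (a point): middle of the top edge, on the button's side, of the upright white wall of the carriage just ahead of the button: 24 mm ahead of the button's centre, 60 mm wide, 10 mm thick, top 108 mm above the bench (16 mm above the raised button). A fingertip on the button pushes the carriage forward against this wall
- carriage_front (a point): middle of the carriage's flat front bumper, 54 mm above the bench, 40 mm ahead of the button's centre; x axis in the sliding direction
- magnet_block: dark steel block clamped on the rail, fixed: the end stop. 45 x 66 mm, top 62 mm above the bench. A catch arm reaches 53 mm back along its +y side (y 36 to 54 mm, 64 mm high) and locks the button's tongue if the button is let up with the carriage within 2 mm of the block. Origin on the bench under its contact face; +x away from the carriage
- stop_face (a point): middle of the magnet block's contact face, 54 mm above the bench; the carriage is home when its front bumper touches it
- vial_a: clear capped vial, 25 mm across, 60 mm tall, loose in the carriage's well on the separator's -y side (42 mm behind the carriage's middle, 16.5 mm off the centre line); origin at the centre of its foot, z along it
- vial_b: the same, in the well on the +y side
- spare_vial_a: bystander: capped vial 25 mm across, 60 mm tall, standing beside the separator; origin under its foot
- spare_vial_b: bystander: the same
- jar: bystander: closed jar 54 mm across, 70 mm tall, beside the separator; origin under its foot
- tip_box: bystander: grey pipette-tip box 122 x 82 mm, 77 mm tall; origin under its middle
- tube_rack: bystander: green open rack 110 x 200 mm, 50 mm tall; origin under its middle
- foil_beaker: bystander: beaker 77 mm across with foil cover, 96 mm tall; origin under its foot
- marker: bystander: black marker lying down, 12 mm thick, about 120 mm long; origin under its middle
There are look-alikes about, which are no part of the job. Leave any blue or yellow look-alike of the vial_b alone.

How it is judged (in metres and radians):
On the way, in this order (a step that is already met when the one before it is completed fails the run):
1. the locking button is pressed down while the carriage is still at its start (value of joint button above 0.004 m and value of joint carriage below 0.005 m), for 0.05 s.
2. the carriage has been slid up against the magnet block with the button still held down (x of carriage_front in the frame of stop_face above -0.002 m and value of joint button above 0.0035 m), for 0.1 s.
At the end, for the whole second after the job is handed in: The carriage's front is within 3.5 mm of the magnet block's face and at rest, the button is up again (pressed less than 1.5 mm), so the carriage is locked there, and both vials stand upright in their wells (x of carriage_front in the frame of stop_face above -0.0035 m and value of joint button below 0.0015 m and velocity of joint carriage between -0.005 and 0.005 m/s and z of vial_a in the frame of carriage_front between -0.018 and -0.006 m and angle between each of vial_a, vial_b's own z axis and vertical below 0.15 rad and horizontal distance between each of vial_a, vial_b and carriage_front below 0.112 m and z of vial_b in the frame of carriage_front between -0.018 and -0.006 m); the robot touches nothing.
It fails at once if the button comes up (under 3 mm pressed) while the carriage is between its start and the magnet block (value of joint carriage above 0.008 m and x of carriage_front in the frame of stop_face below -0.006 m and value of joint button below 0.003 m).
It fails at once if a vial is lifted or tipped out of the carriage (z of any of vial_a, vial_b in the frame of carriage_front above 0 m or angle between any of vial_a, vial_b's own z axis and vertical above 0.4 rad).
It fails at once if a bystander is pushed more than 20 mm, lifted or knocked over (distance of any of spare_vial_a, spare_vial_b, jar, tip_box, tube_rack, foil_beaker, marker from where it was at the start of the episode above 0.02 m or angle between any of spare_vial_a, spare_vial_b, jar, tip_box, tube_rack, foil_beaker's own z axis and vertical above 0.5 rad).
It also fails if it takes over 32 s, if anything falls off the work surface, if the arm or the gripper's body presses on something with over 40 N, if the wrist force passes 120 N, or if a joint passes its speed limit or range.

## Working session

There is one attempt and no reset: what is moved stays moved. The work goes in short steps, Python scripts to look and compute and a shell command to move; the robot and the scene stay as the last step left them, time stands still between calls to the robot, and variables do not carry over. Pictures are saved under pics/ and viewed, at most 10 in all, crops included, and the job is handed in when it is done.

```bash
mkdir -p pics; ls; python3 - <<'E'
from cell import get_obs, optics, env, nets
import cv2
o=get_obs(); print(o['time_s'],o['tool_pos'],o['tool_rot'],o['force'],o['grip_width'])
ims=[]
for c in ['side','top']:
    p,d=optics.read_camera(c); ims.append(p)
    for q in ['button_top','push_wall','carriage_front','stop_face','magnet_block','separator','vial_a']:
        print(c,q,[([round(float(x),4) for x in r['point']],round(r['confidence'],2)) for r in nets.place_of(q,c)[:3]])
cv2.imwrite('pics/top.png',ims[1][:,:,::-1]); cv2.imwrite('pics/side.png',ims[0][:,:,::-1])
print(get_obs()['time_s'])
E
```

```text
pics
0.0 [ 0.21333407 -0.61341472  0.22147721] [-1.79891495e+02  5.78406864e-03  1.91832557e+01] [-0.2580777  -0.30647469 -0.67975135] 0.08721469311178169
side button_top [([0.5512, -0.0089, 0.0952], 0.52)]
side push_wall [([0.5639, 0.0134, 0.1081], 0.92)]
side carriage_front [([0.5744, 0.027, 0.0526], 0.66)]
side stop_face [([0.6039, 0.0848, 0.0538], 0.87), ([0.5632, 0.0142, 0.1068], 0.6), ([0.5005, 0.4814, 0.0021], 0.3)]
side magnet_block [([0.6015, 0.0837, 0.0002], 0.88), ([0.5375, -0.0731, 0.0387], 0.42)]
side separator [([0.571, 0.0263, 0.0008], 0.94), ([0.6649, -0.0113, -0.0013], 0.63)]
side vial_a [([0.5557, -0.1897, -0.0008], 0.62), ([0.3888, -0.0013, -0.0018], 0.57), ([0.5105, -0.0575, 0.0405], 0.52)]
top button_top [([0.5511, -0.0101, 0.0889], 0.47)]
top push_wall [([0.5636, 0.0134, 0.1046], 0.55)]
top carriage_front [([0.5688, 0.0271, 0.055], 0.76), ([0.7299, -0.2389, -0.0033], 0.46)]
top stop_face [([0.6034, 0.0823, 0.0537], 0.69)]
top magnet_block [([0.6054, 0.0805, -0.0019], 0.85), ([0.5222, 0.1516, 0.0004], 0.37)]
top separator [([0.5727, 0.0269, -0.0026], 0.69)]
top vial_a [([0.5566, -0.1942, -0.001], 0.62), ([0.5114, -0.0594, 0.0384], 0.58), ([0.5431, -0.0754, 0.0427], 0.53)]
0.8
```

View pics/top.png

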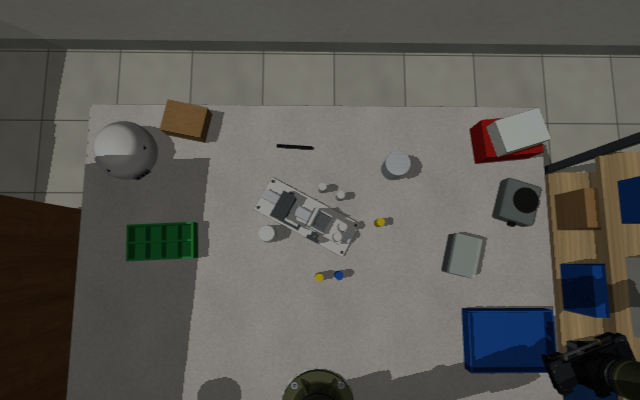

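View pics/side.png

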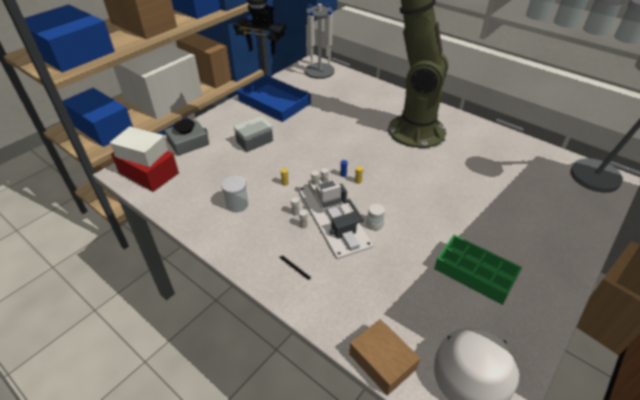

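The top view shows the separator at about (305,217), with the grey button near (320,220) on the carriage and the dark magnet block at (284,205). The two vials stand at about (341,232). The side view agrees: carriage at (330,195), block at (345,222). The blue and yellow caps at (339,275), (319,277) and (380,222) are look-alikes, and I won't touch them. The rail yaw is about 61° and the button is near (0.551,-0.010). I'll move above it with the gripper shut and take a close look.

```bash

python3 -m creep '[{"tx":30,"ty":-26.5,"gripper":-1},{"tx":60,"ty":-53,"gripper":-1},{"tx":90,"ty":-79.5,"gripper":-1},{"tx":120,"ty":-106,"gripper":-1},{"tx":150,"ty":-132.5,"gripper":-1}]' 10
python3 -m creep '[{"tx":30,"ty":-26.5,"gripper":-1},{"tx":60,"ty":-53,"gripper":-1},{"tx":90,"ty":-79.5,"gripper":-1},{"tx":120,"ty":-106,"gripper":-1},{"tx":150,"ty":-132.5,"gripper":-1}]'
python3 -m creep '[{"tx":30,"ty":-26.5,"gripper":-1},{"tx":60,"ty":-53,"gripper":-1},{"tx":90,"ty":-79.5,"gripper":-1},{"tx":120,"ty":-106,"gripper":-1},{"tx":150,"ty":-132.5,"gripper":-1}]'
python3 -m creep '[{"tx":20,"ty":-18,"wz":-7,"gripper":-1},{"tx":40,"ty":-36,"wz":-14,"gripper":-1},{"tx":55,"ty":-50,"wz":-21,"gripper":-1},{"tx":60,"ty":-55,"wz":-28,"gripper":-1},{"tx":60,"ty":-55,"wz":-35,"gripper":-1}]'
python3 -m creep '[{"wz":-7,"gripper":-1},{"wz":-7,"gripper":-1},{"wz":-7,"gripper":-1}]'
```

```text
validation failed for argument at $[0]...
validation failed for argument at $[0]...
validation failed for argument at $[0]...
validation failed for argument at $[0]...
validation failed for argument at $[0]...
```

```bash

python3 -m creep '[{"wx":0,"wy":0,"wz":0,"tx":30,"ty":-26.5,"tz":0,"gripper":-1},{"wx":0,"wy":0,"wz":0,"tx":60,"ty":-53,"tz":0,"gripper":-1},{"wx":0,"wy":0,"wz":0,"tx":90,"ty":-79.5,"tz":0,"gripper":-1},{"wx":0,"wy":0,"wz":0,"tx":120,"ty":-106,"tz":0,"gripper":-1},{"wx":0,"wy":0,"wz":0,"tx":150,"ty":-132.5,"tz":0,"gripper":-1}]' 10
```

```text
time_s: 1.22
tool_pos: [0.3123, -0.4378, 0.2227]
tool_rot: [180.0, 0.0, 19.2]
force: [0.5, 0.6, 0.0]
grip_width: 0.0616
grasp_force: 0.0
```

```bash

python3 -m creep '[{"wx":0,"wy":0,"wz":0,"tx":30,"ty":-26.5,"tz":0,"gripper":-1},{"wx":0,"wy":0,"wz":0,"tx":60,"ty":-53,"tz":0,"gripper":-1},{"wx":0,"wy":0,"wz":0,"tx":90,"ty":-79.5,"tz":0,"gripper":-1},{"wx":0,"wy":0,"wz":0,"tx":120,"ty":-106,"tz":0,"gripper":-1},{"wx":0,"wy":0,"wz":0,"tx":150,"ty":-132.5,"tz":0,"gripper":-1}]'
python3 -m creep '[{"wx":0,"wy":0,"wz":0,"tx":30,"ty":-26.5,"tz":0,"gripper":-1},{"wx":0,"wy":0,"wz":0,"tx":60,"ty":-53,"tz":0,"gripper":-1},{"wx":0,"wy":0,"wz":0,"tx":90,"ty":-79.5,"tz":0,"gripper":-1},{"wx":0,"wy":0,"wz":0,"tx":120,"ty":-106,"tz":0,"gripper":-1},{"wx":0,"wy":0,"wz":0,"tx":150,"ty":-132.5,"tz":0,"gripper":-1}]'
python3 -m creep '[{"wx":0,"wy":0,"wz":-7,"tx":20,"ty":-18,"tz":0,"gripper":-1},{"wx":0,"wy":0,"wz":-14,"tx":40,"ty":-36,"tz":0,"gripper":-1},{"wx":0,"wy":0,"wz":-21,"tx":55,"ty":-50,"tz":0,"gripper":-1},{"wx":0,"wy":0,"wz":-28,"tx":60,"ty":-55,"tz":0,"gripper":-1},{"wx":0,"wy":0,"wz":-35,"tx":60,"ty":-55,"tz":0,"gripper":-1}]'
python3 -m creep '[{"wx":0,"wy":0,"wz":-7,"tx":0,"ty":0,"tz":0,"gripper":-1},{"wx":0,"wy":0,"wz":-7,"tx":0,"ty":0,"tz":0,"gripper":-1},{"wx":0,"wy":0,"wz":-7,"tx":0,"ty":0,"tz":0,"gripper":-1}]'
cat > h.py <<'E'
from cell import get_obs, optics, env, nets
import cv2, numpy as np
from scipy.spatial.transform import Rotation as Ro
def T_tool(o):
    T=np.eye(4);T[:3,:3]=Ro.from_euler('xyz',o['tool_rot'],degrees=True).as_matrix();T[:3,3]=o['tool_pos'];return T
def cloud(name):
    o=get_obs();p,d=optics.read_camera(name);i=optics.camera_info(name)
    f=200/np.tan(np.radians(i['fovy'])/2);v,u=np.mgrid[:400,:640]
    c=np.stack([(u-i['cx'])/f*d,(v-i['cy'])/f*d,d],-1)
    if name=='wrist':
        M=T_tool(o)@np.array(i['tool_from_camera']);w=c@M[:3,:3].T+M[:3,3]
    else: w=(c-np.array(i['t']))@np.array(i['R'])
    w[d==0]=np.nan
    return p,w
E
python3 - <<'E'
from h import *
p,w=cloud('wrist'); cv2.imwrite('pics/w1.png',p[:,:,::-1]); np.save('w1.npy',w)
for q in ['button_top','push_wall','carriage_front','stop_face','vial_a']:
    print(q,[(np.round(r['point'],4).tolist(),round(r['confidence'],2)) for r in nets.place_of(q,'wrist')[:3]])
print(optics.camera_info('wrist'))
E
```

```text
time_s: 1.63
tool_pos: [0.4104, -0.2633, 0.2229]
tool_rot: [179.9, -0.0, 19.2]
force: [0.6, -0.4, -0.4]
grip_width: 0.0284
grasp_force: 0.0
time_s: 2.05
tool_pos: [0.5086, -0.0889, 0.223]
tool_rot: [179.9, -0.0, 19.2]
force: [0.9, -0.9, 0.2]
grip_width: 0.0017
grasp_force: 0.0
time_s: 2.47
tool_pos: [0.5473, -0.0156, 0.2227]
tool_rot: [-180.0, -0.1, 54.8]
force: [-0.8, -0.7, -0.4]
grip_width: 0.0006
grasp_force: 0.0
time_s: 2.72
tool_pos: [0.5465, -0.0191, 0.2226]
tool_rot: [180.0, 0.0, 61.0]
force: [-0.9, 0.1, -0.0]
grip_width: 0.0009
grasp_force: 0.0
button_top [([0.5567, -0.0047, 0.0908], 0.85)]
push_wall [([0.5622, 0.0144, 0.1105], 0.72)]
carriage_front [([0.5709, 0.0217, 0.0559], 0.75), ([0.5655, 0.0157, 0.1113], 0.65)]
stop_face [([0.5996, 0.0799, 0.0526], 0.75)]
vial_a [([0.5398, -0.0741, 0.0447], 0.92), ([0.5119, -0.0531, 0.0412], 0.69), ([0.3904, -0.0042, 0.0013], 0.66)]
{'fovy': 59.59334606746208, 'cx': 320.30509024236056, 'cy': 201.04123530510014, 'tool_from_camera': array([[ 6.96454779e-04, -9.63046770e-01, -2.69333314e-01,
         7.29309936e-02],
       [ 9.99999745e-01,  6.27436092e-04,  3.42342721e-04,
         3.32665827e-04],
       [-1.60702610e-04, -2.69333484e-01,  9.63046961e-01,
        -1.60869270e-01],
       [ 0.00000000e+00,  0.00000000e+00,  0.00000000e+00,
         1.00000000e+00]])}
```

View pics/w1.png

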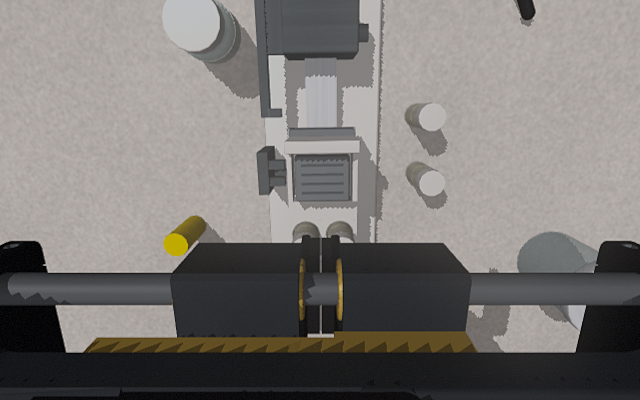

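The wrist view shows the ribbed button at (323,177) between its cheeks, the white push wall at (323,146), the magnet block at (318,27) and the vials at (306,235) and (340,232). Next I'll measure the button, the wall and the rail yaw from depth.

```bash
python3 - <<'E'
from h import *
w=np.load('w1.npy')
def rep(n,v0,v1,u0,u1,lo,hi):
    a=w[v0:v1,u0:u1].reshape(-1,3);a=a[(a[:,2]>lo)&(a[:,2]<hi)]
    (c,s,an)=cv2.minAreaRect((a[:,:2]*1000).astype(np.float32))
    print(n,len(a),np.median(a,0).round(4),'rect',np.round(c,1),np.round(s,1),round(an,1));return a
rep('button',158,198,300,346,.085,.1)
rep('wall',136,158,280,366,.103,.115)
rep('block',0,52,286,356,.055,.07)
rep('rail',62,125,308,335,.025,.035)
E
```

```text
button 1830 [ 0.5544 -0.0097  0.091 ] rect [554.2 -10. ] [34.7 39. ] 61.2
wall 984 [0.5672 0.015  0.1067] rect [566.9  14.9] [10.2 59.5] 61.9
block 3626 [0.613  0.0996 0.0608] rect [612.8  99.4] [39.8 59.1] 61.1
rail 1693 [0.5875 0.0526 0.0288] rect [587.3  52.1] [57.7 25.8] 60.9
```

```bash

python3 -m creep '[{"wx":0,"wy":0,"wz":0,"tx":16,"ty":2,"tz":0,"gripper":-1},{"wx":0,"wy":0,"wz":0,"tx":16,"ty":2,"tz":35,"gripper":-1},{"wx":0,"wy":0,"wz":0,"tx":16,"ty":2,"tz":70,"gripper":-1},{"wx":0,"wy":0,"wz":0,"tx":16,"ty":2,"tz":105,"gripper":-1},{"wx":0,"wy":0,"wz":0,"tx":16,"ty":2,"tz":118,"gripper":-1}]'
python3 -m creep '[{"wx":0,"wy":0,"wz":0,"tx":0,"ty":0,"tz":4,"gripper":-1},{"wx":0,"wy":0,"wz":0,"tx":0,"ty":0,"tz":8,"gripper":-1},{"wx":0,"wy":0,"wz":0,"tx":0,"ty":0,"tz":10,"gripper":-1},{"wx":0,"wy":0,"wz":0,"tx":0,"ty":0,"tz":10,"gripper":-1}]'
python3 - <<'E'
from h import *
p,w=cloud('wrist'); cv2.imwrite('pics/w2.png',p[:,:,::-1]); print(get_obs()['force'])
E
```

```text
time_s: 3.43
tool_pos: [0.5528, -0.0062, 0.0999]
tool_rot: [-179.6, 0.2, 61.1]
force: [-1.2, -0.1, -0.8]
grip_width: 0.0006
grasp_force: 0.0
time_s: 3.77
tool_pos: [0.5573, -0.0059, 0.096]
tool_rot: [179.9, -0.1, 61.2]
force: [0.5, 0.4, -0.3]
grip_width: 0.0005
grasp_force: 0.0
[-0.33650689  0.04446274 -0.08976731]
```

View pics/w2.png

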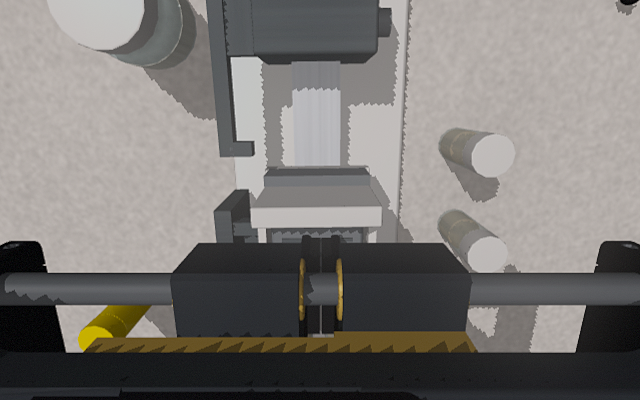

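The wrist view shows the fingers at (322,240) just above the button, behind the wall at (316,215) and central between the cheeks. I'll press slowly now.

```bash

python3 -m creep '[{"wx":0,"wy":0,"wz":0,"tx":0,"ty":0,"tz":2,"gripper":-1},{"wx":0,"wy":0,"wz":0,"tx":0,"ty":0,"tz":4,"gripper":-1},{"wx":0,"wy":0,"wz":0,"tx":0,"ty":0,"tz":4,"gripper":-1}]'
python3 -m creep '[{"wx":0,"wy":0,"wz":0,"tx":0,"ty":0,"tz":2,"gripper":-1},{"wx":0,"wy":0,"wz":0,"tx":0,"ty":0,"tz":4,"gripper":-1},{"wx":0,"wy":0,"wz":0,"tx":0,"ty":0,"tz":4,"gripper":-1},{"wx":0,"wy":0,"wz":0,"tx":0,"ty":0,"tz":4,"gripper":-1}]'
```

```text
time_s: 4.07
tool_pos: [0.557, -0.006, 0.0913]
tool_rot: [179.9, -0.0, 61.2]
force: [1.1, -0.3, 2.7]
grip_width: 0.0002
grasp_force: 1.3
time_s: 4.4
tool_pos: [0.557, -0.006, 0.0871]
tool_rot: [179.9, -0.0, 61.2]
force: [2.7, 0.4, 4.9]
grip_width: 0.0006
grasp_force: 2.1
```

```bash

python3 -m creep '[{"wx":0,"wy":0,"wz":0,"tx":0,"ty":0,"tz":2,"gripper":-1},{"wx":0,"wy":0,"wz":0,"tx":0,"ty":0,"tz":2,"gripper":-1},{"wx":0,"wy":0,"wz":0,"tx":0,"ty":0,"tz":2,"gripper":-1}]'
python3 - <<'E'
from h import *
for _ in range(3): optics.read_camera('side'); o=get_obs(); print(o['force'].round(2),o['tool_pos'].round(4))
E
```

```text
time_s: 4.65
tool_pos: [0.5569, -0.006, 0.085]
tool_rot: [179.9, -0.0, 61.2]
force: [3.3, 0.1, 6.0]
grip_width: 0.0007
grasp_force: 2.5
[2.4  0.19 4.94] [ 0.5569 -0.006   0.085 ]
[ 3.86 -0.16  4.4 ] [ 0.5569 -0.006   0.0851]
[3.17 1.15 5.58] [ 0.557  -0.006   0.0851]
```

```bash

python3 -m creep '[{"wx":0,"wy":0,"wz":0,"tx":4,"ty":0,"tz":0,"gripper":-1},{"wx":0,"wy":0,"wz":0,"tx":8,"ty":0,"tz":0,"gripper":-1},{"wx":0,"wy":0,"wz":0,"tx":12,"ty":0,"tz":0,"gripper":-1},{"wx":0,"wy":0,"wz":0,"tx":16,"ty":0,"tz":0,"gripper":-1},{"wx":0,"wy":0,"wz":0,"tx":20,"ty":0,"tz":0,"gripper":-1}]'
python3 -m creep '[{"wx":0,"wy":0,"wz":0,"tx":4,"ty":0,"tz":0,"gripper":-1},{"wx":0,"wy":0,"wz":0,"tx":8,"ty":0,"tz":0,"gripper":-1},{"wx":0,"wy":0,"wz":0,"tx":12,"ty":0,"tz":0,"gripper":-1},{"wx":0,"wy":0,"wz":0,"tx":16,"ty":0,"tz":0,"gripper":-1},{"wx":0,"wy":0,"wz":0,"tx":20,"ty":0,"tz":0,"gripper":-1}]'
python3 - <<'E'
from h import *
p,w=cloud('wrist'); cv2.imwrite('pics/w3.png',p[:,:,::-1]); o=get_obs(); print(o['force'].round(2),o['tool_pos'].round(4)); np.save('w3.npy',w)
E
```

```text
time_s: 5.22
tool_pos: [0.5656, 0.0103, 0.0846]
tool_rot: [180.0, 0.1, 61.1]
force: [0.9, -1.8, 5.9]
grip_width: 0.0004
grasp_force: 2.6
time_s: 5.63
tool_pos: [0.575, 0.0278, 0.0845]
tool_rot: [180.0, 0.1, 61.1]
force: [1.8, -2.9, 5.2]
grip_width: 0.0003
grasp_force: 2.6
[ 2.26 -1.16  4.77] [0.5756 0.0289 0.0847]
```

View pics/w3.png

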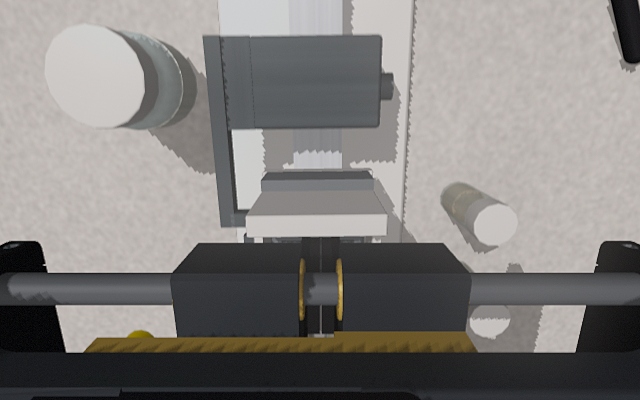

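The carriage is moving with the finger: the wall is at (316,222), and the block's near edge is at row 128. I'll measure the remaining gap.

```bash
python3 - <<'E'
from h import *
w=np.load('w3.npy');o=get_obs();a=np.radians(61.3);e=np.array([np.cos(a),np.sin(a)]);n=np.array([e[1],-e[0]])
s=(w[...,:2]-o['tool_pos'][:2])@e*1000;l=(w[...,:2]-o['tool_pos'][:2])@n*1000;z=w[...,2]
m=(z>.056)&(z<.066)&(s>20)&(abs(l)<25);v=np.arange(400)[:,None]*np.ones((1,640))
print('block/bumper s hist',np.histogram(s[m],bins=np.arange(20,130,3)))
k=(z>.103)&(z<.113)&(abs(l)<35)&(s>0)&(s<60);print('wall',np.percentile(s[k],[1,50,99]),np.percentile(l[k],[1,99]))
E
```

```text
block/bumper s hist (array([  0,   0, 410, 494, 468,   0,   0,   0,   0,   0,   0,   0, 122,
       572, 582, 584, 584, 590, 593, 595, 686, 606, 638, 670, 652, 666,
       699, 465,   0,   0,   0,   0,   0,   0,   0,   0]), array([ 20,  23,  26,  29,  32,  35,  38,  41,  44,  47,  50,  53,  56,
        59,  62,  65,  68,  71,  74,  77,  80,  83,  86,  89,  92,  95,
        98, 101, 104, 107, 110, 113, 116, 119, 122, 125, 128]))
wall [ 7.18727355 22.19049845 27.34856222] [-30.24267275  27.947639  ]
```

```bash

python3 -m creep '[{"wx":0,"wy":0,"wz":0,"tx":4,"ty":0,"tz":0,"gripper":-1},{"wx":0,"wy":0,"wz":0,"tx":8,"ty":0,"tz":0,"gripper":-1},{"wx":0,"wy":0,"wz":0,"tx":12,"ty":0,"tz":0,"gripper":-1},{"wx":0,"wy":0,"wz":0,"tx":16,"ty":0,"tz":0,"gripper":-1},{"wx":0,"wy":0,"wz":0,"tx":20,"ty":0,"tz":0,"gripper":-1}]'
python3 -m creep '[{"wx":0,"wy":0,"wz":0,"tx":2,"ty":0,"tz":0,"gripper":-1},{"wx":0,"wy":0,"wz":0,"tx":4,"ty":0,"tz":0,"gripper":-1},{"wx":0,"wy":0,"wz":0,"tx":6,"ty":0,"tz":0,"gripper":-1},{"wx":0,"wy":0,"wz":0,"tx":6,"ty":0,"tz":0,"gripper":-1}]'
python3 - <<'E'
from h import *
p,w=cloud('wrist'); cv2.imwrite('pics/w4.png',p[:,:,::-1]);o=get_obs(); print(o['force'].round(2),o['tool_pos'].round(4))
a=np.radians(61.3);e=np.array([np.cos(a),np.sin(a)]);n=np.array([e[1],-e[0]])
s=(w[...,:2]-o['tool_pos'][:2])@e*1000;l=(w[...,:2]-o['tool_pos'][:2])@n*1000;z=w[...,2]
m=(z>.056)&(z<.066)&(s>10)&(abs(l)<25)
print(np.histogram(s[m],bins=np.arange(10,100,2))[0])
k=(z>.103)&(z<.113)&(abs(l)<35)&(s>0)&(s<60);print('wall',np.percentile(s[k],[1,50,99]))
E
```

```text
time_s: 6.1
tool_pos: [0.5845, 0.0455, 0.0844]
tool_rot: [-180.0, 0.1, 61.1]
force: [0.9, -2.6, 5.3]
grip_width: 0.0003
grasp_force: 2.7
time_s: 6.43
tool_pos: [0.5872, 0.0508, 0.0843]
tool_rot: [-180.0, 0.2, 61.2]
force: [0.2, -2.2, 6.2]
grip_width: 0.0004
grasp_force: 2.7
[-0.02 -2.36  5.7 ] [0.5872 0.0508 0.0843]
[  0   0   0   0   0   0   0   0 117 333 346 506 313 329 342 366 349 340
 347 380 377 365 361 352 365 380 385 387 390 390 393 407 463 408  76   0
   0   0   0   0   0   0   0   0]
wall [ 8.41352366 22.91307378 28.04372733]
```

View pics/w4.png

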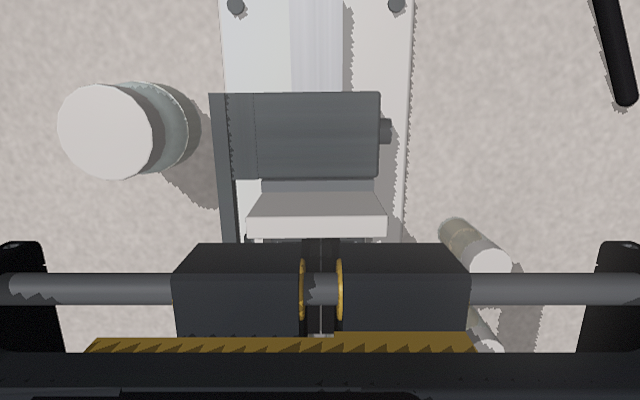

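The bumper at row 180 now appears to meet the block, with no gap left. I'll keep pushing until the force rises, to confirm they're touching.

```bash

python3 -m creep '[{"wx":0,"wy":0,"wz":0,"tx":1.5,"ty":0,"tz":0,"gripper":-1},{"wx":0,"wy":0,"wz":0,"tx":3,"ty":0,"tz":0,"gripper":-1},{"wx":0,"wy":0,"wz":0,"tx":3,"ty":0,"tz":0,"gripper":-1}]'
python3 -m creep '[{"wx":0,"wy":0,"wz":0,"tx":1.5,"ty":0,"tz":0,"gripper":-1},{"wx":0,"wy":0,"wz":0,"tx":3,"ty":0,"tz":0,"gripper":-1},{"wx":0,"wy":0,"wz":0,"tx":3,"ty":0,"tz":0,"gripper":-1}]'
```

```text
time_s: 6.73
tool_pos: [0.5879, 0.0526, 0.084]
tool_rot: [-179.9, 0.2, 61.1]
force: [-1.8, -3.5, 6.1]
grip_width: 0.0005
grasp_force: 2.7
time_s: 6.98
tool_pos: [0.5892, 0.0552, 0.0839]
tool_rot: [-179.9, 0.3, 61.1]
force: [-1.3, -3.0, 4.6]
grip_width: 0.0004
grasp_force: 2.7
```

```bash

python3 -m creep '[{"wx":0,"wy":0,"wz":0,"tx":1.5,"ty":0,"tz":0,"gripper":-1},{"wx":0,"wy":0,"wz":0,"tx":3,"ty":0,"tz":0,"gripper":-1},{"wx":0,"wy":0,"wz":0,"tx":3,"ty":0,"tz":0,"gripper":-1}]'
python3 -m creep '[{"wx":0,"wy":0,"wz":0,"tx":1.5,"ty":0,"tz":0,"gripper":-1},{"wx":0,"wy":0,"wz":0,"tx":3,"ty":0,"tz":0,"gripper":-1},{"wx":0,"wy":0,"wz":0,"tx":3,"ty":0,"tz":0,"gripper":-1}]'
python3 - <<'E'
from h import *
p,w=cloud('wrist');o=get_obs(); print(o['force'].round(2),o['tool_pos'].round(4))
a=np.radians(61.3);e=np.array([np.cos(a),np.sin(a)]);n=np.array([e[1],-e[0]])
q=w[...,:2]-o['tool_pos'][:2];s=q@e*1000;l=q@n*1000;z=w[...,2]
k=(z>.103)&(z<.113)&(abs(l)<29)&(s>0)&(s<60);print('wall',np.percentile(s[k],[1,50,99]))
m=(z>.056)&(z<.066)&(s>10)&(abs(l)<25);print('block back',np.percentile(s[m],[99]))
E
```

```text
time_s: 7.23
tool_pos: [0.5905, 0.0575, 0.0839]
tool_rot: [-179.9, 0.3, 61.1]
force: [-0.4, -4.0, 6.4]
grip_width: 0.0004
grasp_force: 4.2
time_s: 7.48
tool_pos: [0.5905, 0.0575, 0.0838]
tool_rot: [-179.8, 0.6, 61.1]
force: [-5.9, -7.8, 10.6]
grip_width: 0.0004
grasp_force: 7.4
[-6.39 -8.46 11.32] [0.5905 0.0575 0.0838]
wall [ 8.37288322 17.7636074  20.61197649]
block back [70.84651172]
```

The finger is against the wall and the carriage against the block, with about 10 N along the rail, z = 0.0838 and the button about 8 mm down. I'll ease the push slightly, still biased forward, and lift straight up so friction can't drag the carriage back.

```bash

python3 -m creep '[{"wx":0,"wy":0,"wz":0,"tx":-1,"ty":0,"tz":0,"gripper":-1},{"wx":0,"wy":0,"wz":0,"tx":-1,"ty":0,"tz":-3,"gripper":-1},{"wx":0,"wy":0,"wz":0,"tx":-1,"ty":0,"tz":-6,"gripper":-1},{"wx":0,"wy":0,"wz":0,"tx":-1,"ty":0,"tz":-9,"gripper":-1},{"wx":0,"wy":0,"wz":0,"tx":-1,"ty":0,"tz":-12,"gripper":-1}]'
python3 -m creep '[{"wx":0,"wy":0,"wz":0,"tx":-3,"ty":0,"tz":-4,"gripper":-1},{"wx":0,"wy":0,"wz":0,"tx":-6,"ty":0,"tz":-15,"gripper":-1},{"wx":0,"wy":0,"wz":0,"tx":-20,"ty":0,"tz":-50,"gripper":-1},{"wx":0,"wy":0,"wz":0,"tx":-50,"ty":0,"tz":-90,"gripper":-1},{"wx":0,"wy":0,"wz":0,"tx":-70,"ty":0,"tz":-125,"gripper":-1}]'
python3 -m creep '[{"wx":0,"wy":0,"wz":0,"tx":-20,"ty":0,"tz":-20,"gripper":-1},{"wx":0,"wy":0,"wz":0,"tx":-40,"ty":0,"tz":-20,"gripper":-1},{"wx":0,"wy":0,"wz":0,"tx":-40,"ty":0,"tz":-20,"gripper":-1},{"wx":0,"wy":0,"wz":0,"tx":-40,"ty":0,"tz":-20,"gripper":-1}]'
python3 - <<'E'
from h import *
p,w=cloud('wrist'); cv2.imwrite('pics/w5.png',p[:,:,::-1]);o=get_obs(); print(o['force'].round(2),o['tool_pos'].round(4))
for q in ['button_top','carriage_front','stop_face','vial_a']:
    print(q,[(np.round(r['point'],4).tolist(),round(r['confidence'],2)) for r in nets.place_of(q,'wrist')[:3]])
a=np.radians(61.3);e=np.array([np.cos(a),np.sin(a)]);n=np.array([e[1],-e[0]])
q=w[...,:2]-np.array([.5535,-.0102]);s=q@e*1000;l=q@n*1000;z=w[...,2]
print('heights along the rail',[(i,np.round(np.nanmedian(z[(abs(l)<15)&(abs(s-i)<2)])*1000,1)) for i in range(40,160,4)])
E
```

```text
time_s: 7.95
tool_pos: [0.59, 0.0578, 0.0942]
tool_rot: [-179.8, 0.5, 61.1]
force: [-1.6, -4.3, -3.5]
grip_width: 0.0007
grasp_force: 2.3
time_s: 8.37
tool_pos: [0.5596, 0.0038, 0.2166]
tool_rot: [-179.9, 0.0, 61.3]
force: [-0.3, -1.6, 0.3]
grip_width: 0.0007
grasp_force: 0.0
time_s: 8.7
tool_pos: [0.5414, -0.0323, 0.2362]
tool_rot: [180.0, 0.0, 61.1]
force: [0.7, 1.2, -0.7]
grip_width: 0.0003
grasp_force: 0.0
[-0.22  0.85  0.28] [ 0.5415 -0.0309  0.2357]
button_top [([0.5837, 0.0515, 0.0895], 0.72)]
carriage_front [([0.6016, 0.0801, 0.0547], 0.92), ([0.6394, -0.0655, 0.0014], 0.17)]
stop_face [([0.6031, 0.0779, 0.0537], 0.88)]
vial_a [([0.5389, 0.0051, 0.0416], 0.78), ([0.5688, -0.0175, 0.0414], 0.66), ([0.396, -0.0621, 0.0011], 0.61)]
  return np.nanmean(a, axis, out=out, keepdims=keepdims)
```

View pics/w5.png

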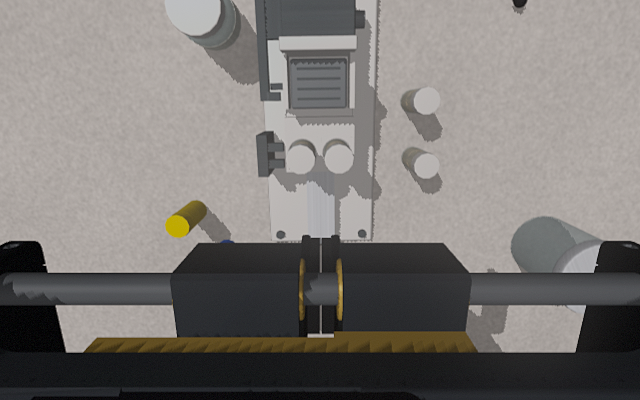

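The picture shows the button up at (318,82), measuring 91 mm as it did at the start. The carriage is against the block at row 37 and both vials are upright at (301,156) and (339,156). The arm is clear of everything, so I'm handing in.

```bash
python3 -c "
from cell import env
print(env.sign_off())"
```

```text
the job is handed in; nothing more can be done
None
```

I held the button down while sliding the carriage against the magnet block, then let it spring back up; both vials are still standing, the arm is clear of everything, and the job is handed in (no verdict was returned).

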